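# Slide the loose plates home on the dumbbell handle

### The job

Three small plates are threaded on the open end of the dumbbell handle but stand away from its inner collar. Push on the outermost (yellow) plate only and slide all three along the sleeve together, without slamming them, until they sit flat and tight against the inner collar with no gaps, ready for the clip. Do not grip or lift anything, keep the plates on the handle, and leave the spring clips, the lime ring and the canister where they are.

Things in the scene. Friction and masses are not known exactly. Their poses are not given: they have to be found in the camera images.
- stand: Fixed black steel loading stand; a chrome dumbbell handle lies in its two saddles and cannot move. Origin on the cabinet top (z = 0) under the middle of the handle; the handle lies level along the stand's y axis, 85 mm up. Foot 130 mm (x) by 124 (y) by 8; saddles 113 mm high within y = +-60 mm. The end at positive y is finished (plates and clip, all fixed); the loose plates are at negative y.
- handle_mid (a point): Middle of the handle, on its axis (stand frame 0, 0, 85 mm), axes as the stand's. Handle 400 mm long, 28 mm thick; inner collars 48 mm across, from 60 to 70 mm either side of the middle, then smooth sleeves 130 mm long. Under the loose side's sleeve there is nothing but the cabinet top.
- stop_face (a point): The end stop: point on the handle's axis in the outer face of the inner collar on the loose side (stand frame 0, -70, 85 mm). The sleeve runs from here along the stand's -y; the plates go home towards the stand's +y.
- sleeve_end (a point): Point on the handle's axis in the free end face of the loose side's sleeve (stand frame 0, -200, 85 mm).
- plate_in: Blue round steel plate, nearest the inner collar: 90 mm diameter, 12 mm thick, bore 31 mm, about 0.5 kg. Hangs upright on the handle and slides on it with little friction, with slight tilting play. Origin at its centre (83.5 mm above the cabinet top), y axis along its bore, towards the collar. Home: centre 6 mm from stop_face. Starts 25 to 65 mm away from home.
- plate_mid: Second blue plate, same size, touching plate_in on its outer side; origin at its centre, y along its bore. Home: centre 18 mm from stop_face.
- plate_out: Yellow outermost plate, touching plate_mid: 90 mm diameter, 8 mm thick, bore 31 mm, about 0.33 kg; origin at its centre, y along its bore. Home: centre 28 mm, outer face 32 mm from stop_face. The three (about 1.3 kg, varying) slide at 2 to 5 N when pushed level with the handle's axis, evenly on both sides of it; pushed well off the axis they tilt and may bind.
- clip_a: Black spring clip collar lying flat on the cabinet top, coil 38 mm across and 17 mm high, two plastic-covered tails reaching to 73 mm along its +x; origin under the coil's centre. To be left alone.
- clip_b: Second, identical black spring clip collar; to be left alone.
- grip_ring: Lime silicone grip ring lying flat, 72 mm outside, 44 mm inside, 22 mm high; origin at the centre of its underside. To be left alone.
- canister: Closed steel canister standing upright, 79 mm diameter, 108 mm high; origin at the centre of its underside. To be left alone.
Not all that is in view belongs to the job. There is more than one size of the plate_out; the one meant has the size given above.

How it is judged:
By the outcome, as a careful person would: the job done as asked, in the order asked, and still so for the second after the job is handed in, with the robot touching nothing.
It also fails if it takes over 32 s, if anything falls off the work surface, if the arm or the gripper's body presses on something with over 40 N, if the wrist force passes 120 N, or if a joint passes its speed limit or range.

### The arm

A 6-joint arm with a two-finger parallel gripper is mounted at the origin on the work surface. World frame = base frame: x ahead of the robot, y to its left, z up, the work surface at z = 0. Lengths are in m, angles in degrees, forces in N, time in s.
With the tool pointing down it reaches from about 0.3 to 0.875 m from the base axis. Payload 4.2 kg.
Tool frame: the origin (TCP) lies midway between the tips of the shut fingers; the grasp point (between the pads) lies 19 mm behind it; z points along the fingers, y is the line along which they close (so a half turn about z gives the same grasp; the last joint's range is limited). The gripper opens to 85 mm and grips with 20 to 120 N. Pads are 22 mm wide; open, the fingers measure 114 mm over their backs; the gripper's body (76 mm by 85 mm) begins 54 mm behind the grasp point. The pads swing forward as they close: fully open they stand 13 mm farther back than shut.
Start: joints at [-1.146, 18.312, 89.639, -0, 72.044, -1.146], TCP at [0.575, 0, 0.231] pointing down, gripper open.
Joint ranges: [-177.97, 177.97], [-48.28, 115.42], [12.27, 149.76], [-77.06, 257.06], [2.81, 150.46], [-146.56, 146.56]. Speed limits (degrees/s): [147.25, 147.25, 180, 180, 180, 180].

### API

Orientations are given as [roll, pitch, yaw] about the fixed x, y, z axes, in that order (R = Rz(yaw) Ry(pitch) Rx(roll)).
In Python, from workcell import * gives the robot as it stands.
- The arm moves only by the tool drive_tool, never from a script. Its argument "steps" is a list of rows, each a list of 3 entries, a list of its own where there are three numbers: the shift along the tool's x, y, z each as a share of 20 mm, from -1 to 1, then the turn, a rotation vector about the tool's x, y, z each as a share of 5 degrees, from -1 to 1, then the opening, from 0 (shut) to 1 (fully open). A call has 1 to 20 rows; each row shifts and turns the commanded pose from where the row before left it, along the tool's axes as they then stand; what a row does not reach is not made up. A row lasts 1/12 s, in which the tool goes at most 41.7 mm and 7.16 degrees, less where a joint would pass 70% of its speed; a pose out of reach is approached as far as the arm can. A call with a number of a shift or a turn outside -1 to 1 is refused whole. A call with a gripper value outside its range is refused whole. The fingers move at their own pace and stop on an object; the grip force is fixed at half the most. Time passes only in rows, so rows that do not move let the fingers close. It gives the time, the measured TCP pose, the force, the opening and the grip force at its end, in the units of the state.
- sense(): the state, without advancing time (a new reading comes with each control period).
- get_image(name): name is "scene" or "side" or "wrist"; returns a dict with "img" (400x640x3 uint8, red, green, blue), "vfov" (degrees; the focal length in pixels is half the picture's height over the tangent of half this angle, whatever the lens; pixels are square), "cx", "cy" (the principal point, pixels), "k1" (the pictures are not rectified: a ray, as slopes to the right and down, at radius r is drawn at 1 + k1 r^2 times it, then the intrinsics apply), "xyz" and "attitude" of the camera in the world. Camera axes: x right, y up, looking along -z (the intrinsics and any distortion apply to the point x, -y, -z); pixel columns grow to the right and rows downward; lengths in m; the calibration is good to about 2 mm. A picture is of the moment at which its call begins. There is no depth.
- close_job(): hands the job in; it is judged then, once.
Trained networks look in a picture, given as the dict that the camera call returned (one of the last four; its "shot" number tells which), for a name from the list of things; names that differ only in an ending like _2 or _b are one class to them, and where a whole thing is asked for, a point or a joint stands for the part that bears it (a point fixed in the world has none). Each returns a list of dicts, best first, with "confidence" (0 to 1); they miss things now and then, are a little off and sometimes report something else, mostly with a low value. They report only what shows in the picture. A call takes as long as a camera call. They do not tell look-alikes from the thing itself.
- silhouettes(picture, target): "mask" (400x640 bool, what is visible of it) and "rect" ([left, top, right, bottom] in pixels, round what is visible of it).
The state is a dict: "t": time; "joint_pos": joint angles; "joint_vel": joint speeds; "tau": joint torques, N m; "tool_pos": TCP position; "ee_rot": TCP orientation; "ft_force": force on the tool from outside, world axes, zero at the start; "torque": the same for the moment, N m; "width": finger opening in m; "gripper_force": force on a finger pad.
Only numpy, scipy, OpenCV 4.12 (cv2) and the standard library are available. Lean on these libraries where they do the work, as an engineer would, in place of code of your own. Each camera call takes 0.05 s, during which the arm holds its last target. There are 200 camera calls.

## Working session

There is one attempt and no reset: what is moved stays moved. The work goes in short steps, Python scripts to look and compute and a tool call to move; the robot and the scene stay as the last step left them, time stands still between calls to the robot, and variables do not carry over. Pictures are saved under pics/ and viewed, at most 10 in all, crops included, and the job is handed in when it is done.

Besides the shell and the picture viewer there is one more tool, called after "Request:" as name(argument=value, ...), one argument or row to a line, values as JSON. drive_tool: Moves the arm, as the interface text tells. Shift numbers are shares of 20 mm and turn numbers shares of 5 degrees, none past 1 either way. Its arguments: {"type":"object","properties":{"steps":{"type":"array"}},"required":["steps"]}

```bash
mkdir -p pics; cat > h.py <<'E'
from workcell import *
import numpy as np, cv2
from scipy.spatial.transform import Rotation as R
def cam(p):
    f=200/np.tan(np.radians(p["vfov"]/2)); a=np.array(p["attitude"],float)
    M=a if a.shape==(3,3) else R.from_euler('xyz',a,degrees=True).as_matrix()
    return f,M,np.array(p["xyz"])
def ray(p,u,v):
    f,M,o=cam(p); d=np.array([(u-p["cx"])/f,(v-p["cy"])/f]); s=d.copy()
    for _ in range(20): s=d/(1+p["k1"]*(s@s))
    r=M@np.array([s[0],-s[1],-1]); return o,r/np.linalg.norm(r)
def proj(p,X):
    f,M,o=cam(p); c=(np.atleast_2d(X)-o)@M
    s=np.stack([c[:,0],-c[:,1]],1)/-c[:,2:]; k=1+p["k1"]*(s**2).sum(1,keepdims=True)
    return s*k*f+[p["cx"],p["cy"]]
def onz(p,u,v,z):
    o,r=ray(p,u,v); return o+r*(z-o[2])/r[2]
def save(p,n): cv2.imwrite("pics/"+n,p["img"][:,:,::-1])
E
python3 - <<'E'
from h import *
print(sense())
for n in ["scene","side","wrist"]:
    p=get_image(n); save(p,n+"0.png"); print(n,{k:v for k,v in p.items() if k!="img"})
    for t in ["stand","plate_in","plate_out","clip_a","grip_ring","canister"]:
        print(t,[(round(d["confidence"],2),[int(x) for x in d["rect"]]) for d in silhouettes(p,t)])
E
```

```text
{'t': 0.0, 'joint_pos': array([-1.14525205e+00,  1.83525342e+01,  8.97059201e+01,  7.99625339e-04,
        7.20450129e+01, -1.14605075e+00]), 'joint_vel': array([ 0.00544612, -0.08440479,  0.0492348 , -0.03091958,  0.03274831,
        0.02235834]), 'tau': array([ 7.05825660e-04, -4.15526962e+01, -2.34157133e+01, -1.88356019e-06,
        8.09230405e-03,  1.54784908e-05]), 'tool_pos': array([5.74523444e-01, 2.11794788e-05, 2.30476606e-01]), 'ee_rot': array([-1.79896569e+02, -2.82953451e-03,  9.00005490e+01]), 'ft_force': array([-0.00760341,  0.36135139,  0.52691976]), 'torque': array([-0.02519439, -0.03455371,  0.00228963]), 'gripper_force': 0.0, 'width': 0.08558613645737634}
scene {'vfov': 47.05737453994989, 'cx': 315.92124693567786, 'cy': 198.26107508394864, 'k1': 0.004564063810282237, 'xyz': array([ 1.37775421, -0.35024129,  0.62040015]), 'attitude': array([58.33068654,  0.75111115, 63.56468111]), 'shot': 1}
stand [(0.56, [264, 154, 408, 235])]
plate_in [(0.51, [286, 188, 306, 225])]
plate_out [(0.9, [174, 227, 217, 281]), (0.68, [199, 214, 222, 235]), (0.58, [270, 192, 292, 229]), 
[... 559 characters left out ...]
, 308]), (0.84, [345, 293, 365, 325])]
clip_a [(0.72, [222, 259, 268, 293]), (0.45, [302, 177, 332, 194])]
grip_ring []
canister [(0.66, [175, 182, 221, 243])]
wrist {'vfov': 63.16773031001604, 'cx': 316.7125763276843, 'cy': 200.12486474820784, 'k1': -0.045020778023969116, 'xyz': array([0.57516294, 0.0814414 , 0.37410046]), 'attitude': array([-1.86899227e+01, -5.40993871e-02,  6.52129053e-03]), 'shot': 3}
stand [(0.93, [244, 0, 386, 275])]
plate_in [(0.57, [291, 193, 392, 239])]
plate_out [(0.85, [299, 233, 392, 266]), (0.85, [332, 318, 385, 379]), (0.66, [267, 296, 273, 341])]
clip_a [(0.6, [147, 129, 231, 186])]
grip_ring [(0.64, [416, 105, 483, 173])]
canister [(0.66, [245, 0, 385, 277])]
```

```bash
python3 -c "
import cv2,numpy as np
a=[cv2.imread('pics/%s0.png'%n) for n in ('scene','side')]
cv2.imwrite('pics/both.png',cv2.resize(np.vstack(a),(480,600)))"
```

```text
(no output)
```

View pics/scene0.png

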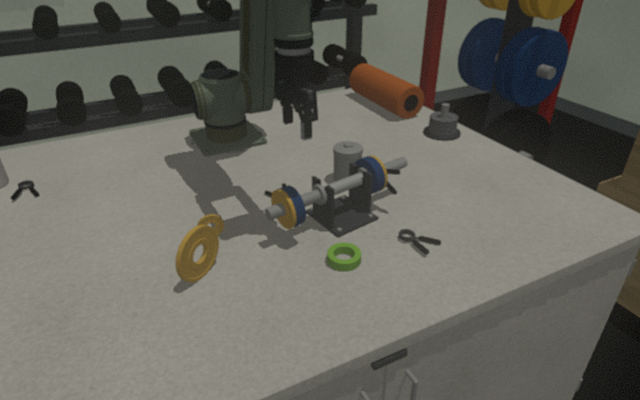

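View pics/side0.png

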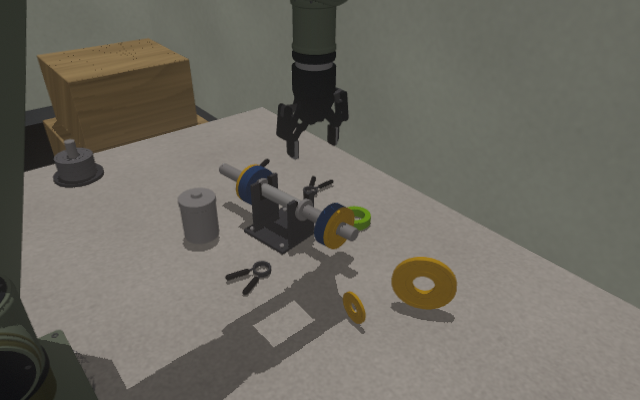

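View wrist.

The scene view shows the loose yellow plate at about (288,208) and the free sleeve end at (268,213). In the side view they are at (338,226) and (352,233). Two decoy yellow plates stand on the table beyond the sleeve end. The lime ring is at (344,256) in the scene view.

View pics/wrist0.png

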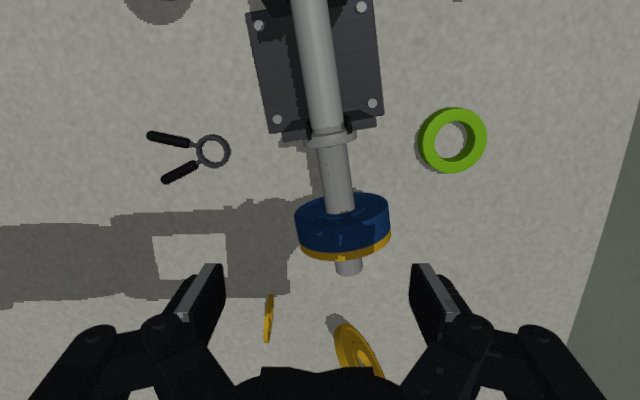

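The wrist view shows the sleeve end at about (349,268), the collar at about (333,137), and foot bolts near (258,25), (362,7), (372,103) and (277,119). The big decoy plate is at (357,348), below the sleeve end.

```bash
cat > fit.py <<'E'
from h import *
from scipy.optimize import least_squares
P={n:get_image(n) for n in ["scene","side","wrist"]}
obs=[("scene",(0,-.2,.085),(269,213)),("scene",(0,.2,.085),(405,162)),("side",(0,-.2,.085),(353,234)),("side",(0,.2,.085),(223,169)),
("wrist",(-.065,-.062,.008),(270,133)),("wrist",(.065,-.062,.008),(384,116)),("wrist",(-.065,.062,.008),(246,14)),("wrist",(0,-.2,.085),(349,266))]
def W(q,X): 
    c,s=np.cos(q[2]),np.sin(q[2]); X=np.asarray(X,float); return np.stack([q[0]+c*X[...,0]-s*X[...,1],q[1]+s*X[...,0]+c*X[...,1],X[...,2]],-1)
r=lambda q:np.concatenate([proj(P[n],W(q,X))[0]-o for n,X,o in obs])
b=least_squares(r,[.57,.2,.1],loss='soft_l1'); q=b.x
print(q[:2],np.degrees(q[2]),np.round(r(q).reshape(-1,2),1))
np.save("q.npy",q)
t=np.linspace(0,2*np.pi,40)
def circ(y,rad,z0): return W(q,np.stack([rad*np.cos(t),0*t+y,z0+rad*np.sin(t)],1))
# plate outer-face position from yellow/blue: draw candidates
y0=float(__import__('sys').argv[1]) # outer face dist from stop_face
out=[]
for n,c in [("scene",(288,205)),("side",(325,220)),("wrist",(340,230))]:
    im=cv2.resize(P[n]["img"][:,:,::-1][c[1]-50:c[1]+50,c[0]-65:c[0]+65],None,fx=5,fy=5,interpolation=cv2.INTER_CUBIC)[:500,:650]
    for C,col in [(circ(-.07-y0,.045,.0835),(0,0,255)),(circ(-.07-y0+.032,.045,.0835),(255,255,0)),(circ(-.07,.024,.085),(0,255,0)),(circ(-.2,.014,.085),(255,0,255))]:
        u=((proj(P[n],C)-[c[0]-65,c[1]-50])*5+2).astype(int); cv2.polylines(im,[u.reshape(-1,1,2)],True,col,1)
    out.append(cv2.resize(im,(390,300)))
out.append(np.zeros_like(out[0]))
cv2.imwrite("pics/fit%s.png"%sys.argv[1] if 0 else "pics/fit.png",np.vstack([np.hstack(out[:2]),np.hstack(out[2:])]))
E
python3 fit.py 0.095
```

```text
[0.57676979 0.1080527 ] 9.085436634767477 [[-1.5  1.5]
 [-0.7  0.1]
 [ 2.6  1.2]
 [ 1.3 -1. ]
 [-1.  -0.1]
 [ 1.4 -1.9]
 [-1.4 -3.2]
 [ 0.2  2.5]]
```

View pics/fit.png

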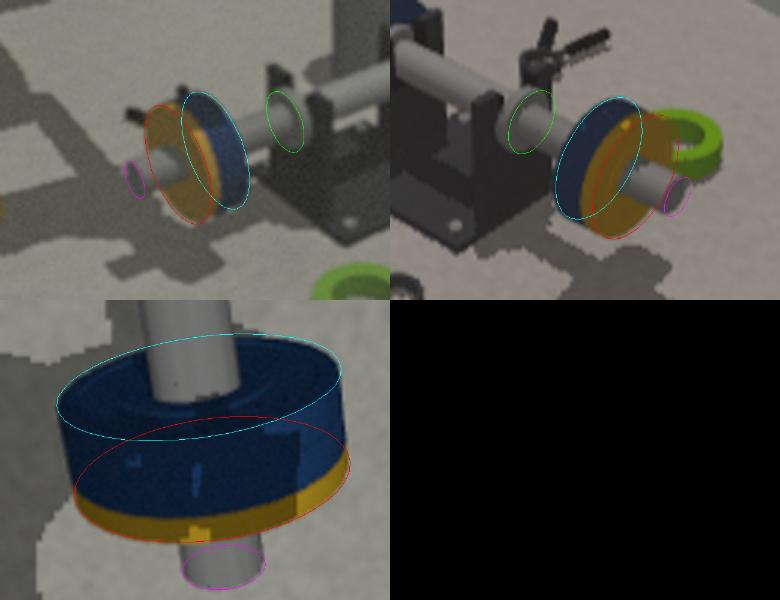

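The fitted model matches all three views: yaw is 9.1° and the yellow outer face is about 95 mm from the stop. I'll straddle the sleeve with half-open fingers behind the yellow plate, tips tilted slightly forward so they touch at axis height.

Request:
drive_tool(
  steps=[
    [[-0.845,0.331,0],[0,0,0],0.5],
    [[-0.845,0.331,0],[0,0,0],0.5],
    [[-0.845,0.331,0],[0,0,0],0.5],
    [[-0.845,0.331,0],[0,0,0],0.5],
    [[-0.845,0.331,0],[0,0,0],0.5],
    [[0,0,0],[0,0,-0.91],0.5],
    [[0,0,0],[0,0,-0.91],0.5],
    [[0,0,0],[0,0.6,0],0.5],
    [[0,0,0.5],[0,0,0],0.5],
    [[0,0,0.5],[0,0,0],0.5],
    [[0,0,0.5],[0,0,0],0.5],
    [[0,0,0.5],[0,0,0],0.5],
    [[0,0,0],[0,0,0],0.5],
    [[0,0,0],[0,0,0],0.5],
  ],
)

```text
t: 2.37
tool_pos: [0.6072, -0.0819, 0.1902]
ee_rot: [-179.9, -3.0, 99.1]
ft_force: [-0.5, 0.2, 0.6]
width: 0.0426
gripper_force: 0.0
```

```bash
cat > st.py <<'E'
from h import *
q=np.load("q.npy");s=sense();c,sn=np.cos(q[2]),np.sin(q[2]);d=s["tool_pos"]-[q[0],q[1],0]
print("t",s["t"],"stand xyz mm",np.round(1e3*np.array([c*d[0]+sn*d[1],-sn*d[0]+c*d[1],d[2]]),1),"rot",s["ee_rot"].round(2),"w",s["width"],"F",s["ft_force"].round(2))
E
python3 st.py; python3 - <<'E'
from h import *
a=[]
for n in ("scene","side","wrist"):
    p=get_image(n); save(p,n+"1.png")
    a.append(p["img"][:,:,::-1])
c=[cv2.resize(a[0][100:300,150:410],(390,300)),cv2.resize(a[1][140:340,230:490],(390,300)),cv2.resize(a[2],(390,300)),np.zeros((300,390,3),np.uint8)]
cv2.imwrite("pics/v1.png",np.vstack([np.hstack(c[:2]),np.hstack(c[2:])]))
E
```

```text
t 2.3667 stand xyz mm [ 1.000e-01 -1.924e+02  1.902e+02] rot [-179.88   -3.03   99.12] w 0.04257866064287047 F [-0.54  0.19  0.58]
```

View pics/v1.png

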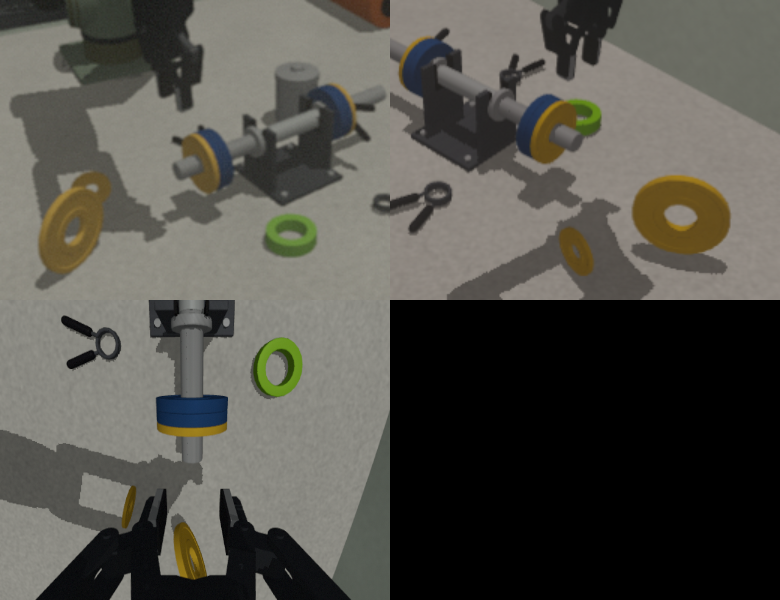

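The fingers are aligned over the sleeve end, straddling the handle line in the wrist view (bottom left). I'll check the decoy's clearance before going down.

```bash
python3 - <<'E'
from h import *
q=np.load("q.npy");c,s=np.cos(q[2]),np.sin(q[2])
P=[get_image(n) for n in ("scene","side")]
from scipy.optimize import least_squares
# triangulate decoy centres from silhouettes-based boxes: scene (195,254) side (423,282); small: scene (211,225) side(354,309)
for a,b in [((196,254),(424,282)),((211,225),(355,309))]:
    f=lambda X:np.concatenate([proj(P[0],X)[0]-a,proj(P[1],X)[0]-b])
    r=least_squares(f,[.6,-.2,.05]);d=r.x-[q[0],q[1],0]
    print("stand mm",np.round(1e3*np.array([c*d[0]+s*d[1],-s*d[0]+c*d[1],d[2]])),np.abs(r.fun).max())
E
```

```text
stand mm [  -0. -361.   59.] 1.2766187445417359
stand mm [-112. -288.   29.] 1.0506109388196592
```

Request:
drive_tool(
  steps=[
    [[-0.02,0,0.48],[0,0,0],0.5],
    [[-0.02,0,0.48],[0,0,0],0.5],
    [[-0.02,0,0.48],[0,0,0],0.5],
    [[-0.02,0,0.48],[0,0,0],0.5],
    [[-0.02,0,0.48],[0,0,0],0.5],
    [[-0.02,0,0.48],[0,0,0],0.5],
    [[-0.02,0,0.48],[0,0,0],0.5],
    [[-0.02,0,0.48],[0,0,0],0.5],
    [[-0.02,0,0.48],[0,0,0],0.5],
    [[-0.02,0,0.48],[0,0,0],0.5],
    [[-0.02,0,0.48],[0,0,0],0.5],
    [[-0.02,0,0.48],[0,0,0],0.5],
    [[0,0,0],[0,0,0],0.5],
    [[0,0,0],[0,0,0],0.5],
  ],
)

```text
t: 3.78
tool_pos: [0.6073, -0.0811, 0.0754]
ee_rot: [-179.9, -3.0, 99.1]
ft_force: [-0.2, -0.2, 1.1]
width: 0.0427
gripper_force: 0.0
```

```bash
python3 st.py; python3 - <<'E'
from h import *
a=[]
for n in ("scene","side","wrist"):
    p=get_image(n); a.append(p["img"][:,:,::-1])
c=[cv2.resize(a[0][160:260,220:350],(390,300)),cv2.resize(a[1][170:270,270:400],(390,300)),cv2.resize(a[2],(390,300)),np.zeros((300,390,3),np.uint8)]
cv2.imwrite("pics/v2.png",np.vstack([np.hstack(c[:2]),np.hstack(c[2:])]))
E
```

```text
t 3.7833 stand xyz mm [   0.3 -191.6   75.4] rot [-179.94   -3.02   99.1 ] w 0.04267229897498353 F [-0.15 -0.18  1.08]
```

View pics/v2.png

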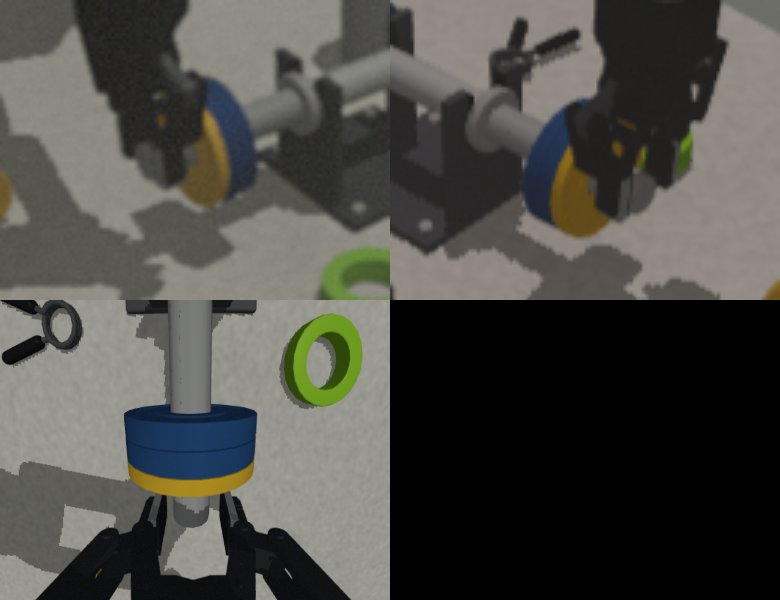

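Fingers straddle the sleeve just behind the yellow plate with nothing touching. Next is a slow push along the axis at about 20 mm/s.

Request:
drive_tool(
  steps=[
    [[0.09,0,0.005],[0,0,0],0.5],
    [[0.09,0,0.005],[0,0,0],0.5],
    [[0.09,0,0.005],[0,0,0],0.5],
    [[0.09,0,0.005],[0,0,0],0.5],
    [[0.09,0,0.005],[0,0,0],0.5],
    [[0.09,0,0.005],[0,0,0],0.5],
    [[0.07,0,0.004],[0,0,0],0.5],
    [[0.07,0,0.004],[0,0,0],0.5],
    [[0.07,0,0.004],[0,0,0],0.5],
    [[0.07,0,0.004],[0,0,0],0.5],
    [[0.07,0,0.004],[0,0,0],0.5],
    [[0.07,0,0.004],[0,0,0],0.5],
    [[0.07,0,0.004],[0,0,0],0.5],
    [[0.07,0,0.004],[0,0,0],0.5],
    [[0.07,0,0.004],[0,0,0],0.5],
    [[0.07,0,0.004],[0,0,0],0.5],
    [[0.07,0,0.004],[0,0,0],0.5],
    [[0.07,0,0.004],[0,0,0],0.5],
  ],
)

```text
t: 5.43
tool_pos: [0.6032, -0.0538, 0.076]
ee_rot: [180.0, -3.0, 99.1]
ft_force: [0.8, -2.4, -0.1]
width: 0.0427
gripper_force: 1.5
```

```bash
python3 st.py; python3 - <<'E'
from h import *
p=get_image("wrist"); save(p,"w3.png")
E
```

```text
t 5.4333 stand xyz mm [   0.5 -164.    76. ] rot [180.    -2.99  99.1 ] w 0.04270511921443032 F [ 0.8  -2.44 -0.1 ]
```

View pics/w3.png

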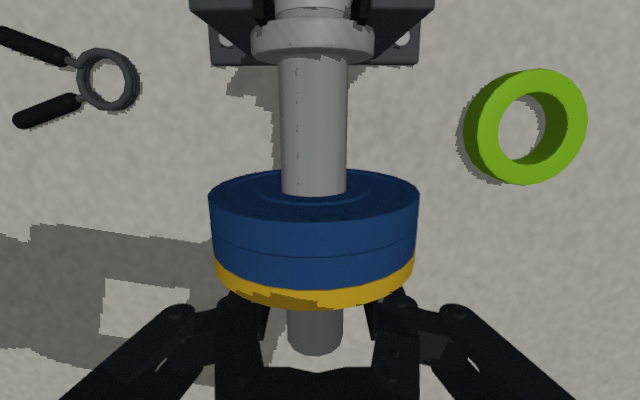

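The plates slide together squarely at about 2.5 N and the wrist view shows no gaps. Continuing.

Request:
drive_tool(
  steps=[
    [[0.08,0,0.004],[0,0,0],0.5],
    [[0.08,0,0.004],[0,0,0],0.5],
    [[0.08,0,0.004],[0,0,0],0.5],
    [[0.08,0,0.004],[0,0,0],0.5],
    [[0.08,0,0.004],[0,0,0],0.5],
    [[0.08,0,0.004],[0,0,0],0.5],
    [[0.08,0,0.004],[0,0,0],0.5],
    [[0.08,0,0.004],[0,0,0],0.5],
    [[0.08,0,0.004],[0,0,0],0.5],
    [[0.08,0,0.004],[0,0,0],0.5],
    [[0.08,0,0.004],[0,0,0],0.5],
    [[0.08,0,0.004],[0,0,0],0.5],
    [[0.08,0,0.004],[0,0,0],0.5],
    [[0.08,0,0.004],[0,0,0],0.5],
    [[0.08,0,0.004],[0,0,0],0.5],
    [[0.08,0,0.004],[0,0,0],0.5],
    [[0.08,0,0.004],[0,0,0],0.5],
    [[0.08,0,0.004],[0,0,0],0.5],
    [[0.08,0,0.004],[0,0,0],0.5],
    [[0.08,0,0.004],[0,0,0],0.5],
  ],
)

```text
t: 7.15
tool_pos: [0.598, -0.0221, 0.076]
ee_rot: [-180.0, -3.0, 99.1]
ft_force: [-0.1, -2.9, -1.0]
width: 0.0425
gripper_force: 1.4
```

```bash
python3 st.py; python3 - <<'E'
from h import *
p=get_image("wrist"); save(p,"w4.png")
E
```

```text
t 7.15 stand xyz mm [   0.4 -131.9   76. ] rot [-179.99   -3.     99.1 ] w 0.04247450423576382 F [-0.11 -2.93 -0.98]
```

View pics/w4.png

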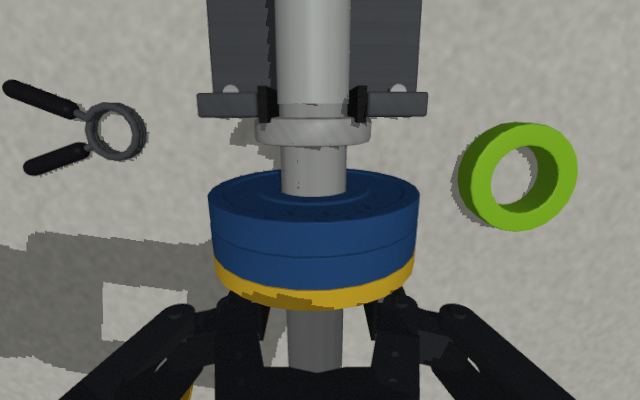

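About 18 mm remains, with the collar face at row 145 and the plate face at row 194. Slowing down.

Request:
drive_tool(
  steps=[
    [[0.06,0,0.003],[0,0,0],0.5],
    [[0.06,0,0.003],[0,0,0],0.5],
    [[0.06,0,0.003],[0,0,0],0.5],
    [[0.06,0,0.003],[0,0,0],0.5],
    [[0.06,0,0.003],[0,0,0],0.5],
    [[0.06,0,0.003],[0,0,0],0.5],
    [[0.06,0,0.003],[0,0,0],0.5],
    [[0.06,0,0.003],[0,0,0],0.5],
    [[0.06,0,0.003],[0,0,0],0.5],
    [[0.06,0,0.003],[0,0,0],0.5],
    [[0.04,0,0.002],[0,0,0],0.5],
    [[0.04,0,0.002],[0,0,0],0.5],
    [[0.04,0,0.002],[0,0,0],0.5],
  ],
)

```text
t: 8.28
tool_pos: [0.5958, -0.008, 0.0761]
ee_rot: [-180.0, -3.0, 99.1]
ft_force: [-0.8, -3.4, -1.3]
width: 0.0428
gripper_force: 1.5
```

Request:
drive_tool(
  steps=[
    [[0.04,0,0.002],[0,0,0],0.5],
    [[0.04,0,0.002],[0,0,0],0.5],
    [[0.04,0,0.002],[0,0,0],0.5],
  ],
)

```text
t: 8.53
tool_pos: [0.5955, -0.0056, 0.0761]
ee_rot: [180.0, -3.0, 99.1]
ft_force: [-0.9, -2.7, -0.8]
width: 0.0426
gripper_force: 1.5
```

```bash
python3 st.py
```

```text
t 8.5333 stand xyz mm [   0.5 -115.2   76.1] rot [180.   -3.   99.1] w 0.04264009996024465 F [-0.88 -2.69 -0.83]
```

Request:
drive_tool(
  steps=[
    [[0.04,0,0.002],[0,0,0],0.5],
    [[0.04,0,0.002],[0,0,0],0.5],
  ],
)

```text
t: 8.7
tool_pos: [0.5952, -0.0041, 0.0761]
ee_rot: [180.0, -3.0, 99.1]
ft_force: [-0.2, -3.1, -1.3]
width: 0.0423
gripper_force: 1.5
```

Request:
drive_tool(
  steps=[
    [[0.04,0,0.002],[0,0,0],0.5],
  ],
)

```text
t: 8.78
tool_pos: [0.5951, -0.0032, 0.0761]
ee_rot: [180.0, -3.0, 99.1]
ft_force: [-0.1, -3.2, -1.4]
width: 0.0424
gripper_force: 1.5
```

Request:
drive_tool(
  steps=[
    [[0.03,0,0.001],[0,0,0],0.5],
  ],
)

```text
t: 8.87
tool_pos: [0.595, -0.0026, 0.0761]
ee_rot: [180.0, -3.0, 99.1]
ft_force: [-0.3, -3.5, -0.6]
width: 0.043
gripper_force: 1.5
```

Request:
drive_tool(
  steps=[
    [[0.03,0,0.001],[0,0,0],0.5],
    [[0.03,0,0.001],[0,0,0],0.5],
  ],
)

```text
t: 9.03
tool_pos: [0.595, -0.002, 0.0762]
ee_rot: [180.0, -2.9, 99.1]
ft_force: [-0.7, -7.0, -0.6]
width: 0.043
gripper_force: 3.0
```

Request:
drive_tool(
  steps=[
    [[0.03,0,0.001],[0,0,0],0.5],
    [[0.03,0,0.001],[0,0,0],0.5],
  ],
)

```text
t: 9.2
tool_pos: [0.595, -0.0019, 0.0763]
ee_rot: [180.0, -2.8, 99.2]
ft_force: [-1.2, -10.5, -0.9]
width: 0.0427
gripper_force: 4.9
```

```bash
python3 st.py; python3 - <<'E'
from h import *
p=get_image("wrist"); save(p,"w5.png")
E
```

```text
t 9.2 stand xyz mm [   0.6 -111.4   76.3] rot [179.97  -2.82  99.15] w 0.042674177026314555 F [ -1.2  -10.51  -0.92]
```

View pics/w5.png

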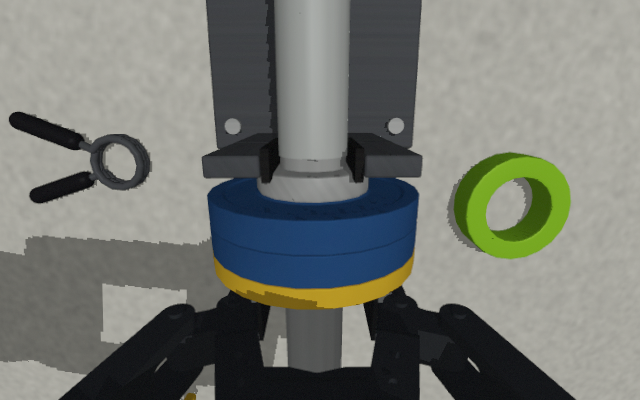

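The plates are home: the force rises while the tool stands still, and the collar meets the blue face. I'll press slightly to seat them, ease off, back out along the sleeve, then lift.

Request:
drive_tool(
  steps=[
    [[0.03,0,0.001],[0,0,0],0.5],
    [[0.03,0,0.001],[0,0,0],0.5],
    [[0,0,0],[0,0,0],0.5],
    [[0,0,0],[0,0,0],0.5],
    [[0,0,0],[0,0,0],0.5],
  ],
)

```text
t: 9.67
tool_pos: [0.595, -0.0018, 0.0763]
ee_rot: [180.0, -2.7, 99.2]
ft_force: [0.1, -11.7, -0.2]
width: 0.0425
gripper_force: 5.8
```

Request:
drive_tool(
  steps=[
    [[-0.04,0,-0.002],[0,0,0],0.5],
    [[-0.04,0,-0.002],[0,0,0],0.5],
    [[-0.04,0,-0.002],[0,0,0],0.5],
    [[-0.06,0,-0.003],[0,0,0],0.5],
    [[-0.1,0,-0.005],[0,0,0],0.5],
    [[-0.2,0,-0.01],[0,0,0],0.5],
    [[-0.3,0,-0.015],[0,0,0],0.5],
    [[-0.3,0,-0.015],[0,0,0],0.5],
    [[-0.3,0,-0.015],[0,0,0],0.5],
    [[0,0,-0.5],[0,0,0],0.5],
    [[0,0,-0.5],[0,0,0],0.5],
    [[0,0,-0.5],[0,0,0],0.5],
    [[0,0,-0.5],[0,0,0],0.5],
    [[0,0,-0.5],[0,0,0],0.5],
    [[0,0,-0.5],[0,0,0],0.5],
    [[0,0,-0.5],[0,0,0],0.5],
    [[0,0,-0.5],[0,0,0],0.5],
    [[0,0,-0.5],[0,0,0],0.5],
    [[0,0,-0.5],[0,0,0],0.5],
    [[0,0,0],[0,0,0],0.5],
  ],
)

```text
t: 11.33
tool_pos: [0.6009, -0.0318, 0.1786]
ee_rot: [179.8, -2.9, 99.1]
ft_force: [0.5, -0.1, 0.3]
width: 0.0424
gripper_force: 0.0
```

```bash
python3 st.py; python3 fit.py 0.032; python3 - <<'E'
from h import *
a=[]
for n in ("scene","side","wrist"):
    p=get_image(n); a.append(p["img"][:,:,::-1])
c=[cv2.resize(a[0][150:250,250:380],(390,300)),cv2.resize(a[1][170:270,250:380],(390,300)),cv2.resize(a[2][100:350,160:485],(390,300)),np.zeros((300,390,3),np.uint8)]
cv2.imwrite("pics/v6.png",np.vstack([np.hstack(c[:2]),np.hstack(c[2:])]))
E
```

```text
t 11.3333 stand xyz mm [   1.8 -141.9  178.6] rot [179.75  -2.93  99.11] w 0.042427278648094376 F [ 0.51 -0.06  0.35]
[0.58905276 0.09182401] 14.356024524400112 [[ -1.8  10.4]
 [ -8.6   0.9]
 [ 18.1  -1.5]
 [  3.5   2.9]
 [ -6.4  -4.4]
 [ 16.4  -0.1]
 [ -0.8 -30. ]
 [  0.2  29.4]]
```

View pics/v6.png

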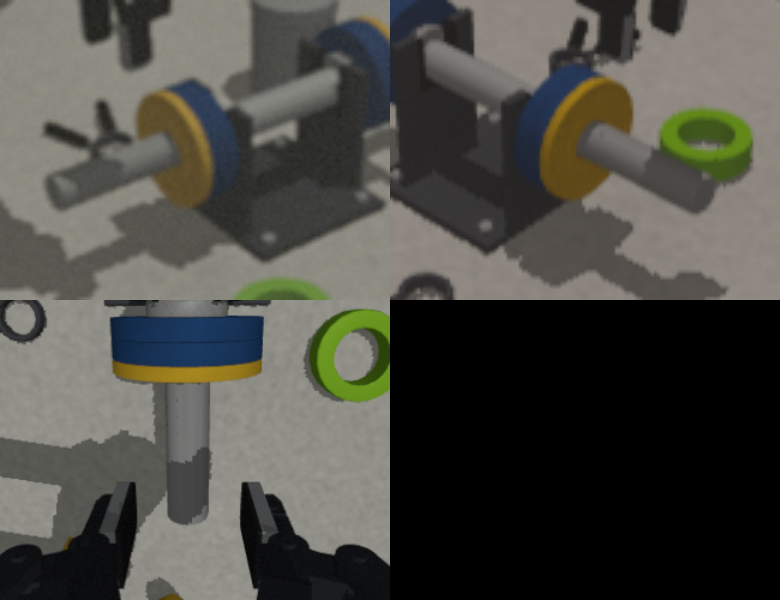

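All three plates sit square and tight against the collar with no gaps between them, and the gripper is clear. The second fit reused wrist pixels from before the arm moved, so its numbers are meaningless.

```bash
python3 -c "
from workcell import *
print(close_job())"
```

```text
the job is handed in; nothing more can be done
None
```

I pushed all three plates home against the inner collar, touching only the yellow one, and handed the job in at about 11.5 s. The last views show no gaps and the gripper clear. The wrist force readings stayed under 12 N, and I saw no sign that the clips, ring or canister had moved.

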